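Clamp the carving block in the jig

TASK

Using only the fingertips and lifting nothing, push the yellow carving block along its channel until it sits fully home against the dark wooden stop. Then, with a fingertip, push the toggle clamp's red handle over past its centre so that the clamp snaps down and holds the block. Leave the things standing about where they are.

Things in the scene. Friction and masses are not known exactly. Their poses are not given: they have to be found in the camera images.
- jig: plywood carving jig fixed to the table, 320 (x) x 170 (y) x 15 mm thick; origin at the centre of its underside; z up; +x is the way the block is pushed. On its top two wooden rails 10 high run from x = -150 to 25, inner faces at y = +-30: the block's channel
- stop (a point): middle of the near face of the dark wooden stop at the channel's end, 84 wide, 20 high, 14 thick; at jig x = 25, y = 0, z = 25; axes as the jig's
- pivot (a point): pivot of the steel toggle clamp behind the stop, at jig x = 65, y = 0, z = 65; its axis is the jig's y; it sits between two steel cheeks (34 along x, outer faces at y = +-20) that reach up to jig z = 81
- block: loose pale yellow carving block, 90 (x) x 55 (y) x 30 high, about 160 g, in the channel with 2.5 mm play each side; origin at the centre of its underside, x along its length. It starts 20 to 55 mm short of the stop; home, its origin is at jig x = -20, z = 15
- clamp (a joint): angle of the one-piece clamp lever, rad. 0: open, red handle leaning 35 degrees to jig +x, hold-down arm raised. Grows as the handle is pushed to jig -x; a spring resists (about 6 N, 55 mm above the pivot) until 0.61 (handle upright), then drives it on by itself to about 1.22, rubber foot pressing on the block (1.36 with no block)
- handle_tip (a point): centre of the round end of the red handle, a round bar 20 mm thick, 90 mm from the pivot in the jig's y = 0 plane; turns with the lever: clamp open, it is at jig x = 117, z = 139
- rabbit: bystander: unfired brown clay rabbit with two ears, 52 wide and about 105 tall, standing on the table beside the jig; origin under its foot
- bear: bystander: unfired brown clay bear, 52 wide and about 85 tall, standing on the table beside the jig; origin under its foot
- gouge: bystander: wood carving gouge 150 long and 16 thick, lying along the jig's x on the board outside the +y rail; origin under it, near mid-length
- mouse: bystander: black computer mouse 105 x 60 x 31 on the table; origin under its centre
- mug: bystander: blue ceramic mug 76 across, 85 tall, on the table; origin under its centre
Not all that is in view belongs to the job. What is shaped like the block but purple is not meant.

How it is judged (in metres and radians):
On the way, in this order (a step that is already met when the one before it is completed fails the run):
1. the block is home against the stop while the clamp is still open (x of block in the frame of jig between -0.023 and -0.014 m and y of block in the frame of jig between -0.008 and 0.008 m and z of block in the frame of jig below 0.019 m and angle between the x axis of block and the x axis of jig, either way round below 0.12 rad and value of joint clamp below 0.3 rad), for 0.2 s.
2. the clamp has snapped over centre onto the block (value of joint clamp between 1.12 and 1.31 rad and contact force between clamp and block above 2 N), for 0.2 s.
At the end, for the whole second after the job is handed in: The block is against the stop (within 3 mm), between the rails and flat on the board; the clamp lever has snapped over (1.12 to 1.31 rad) and its foot presses on the block with more than 2 N; the block is at rest (all of step 2 and x of block in the frame of jig between -0.023 and -0.014 m and y of block in the frame of jig between -0.008 and 0.008 m and z of block in the frame of jig below 0.019 m and angle between the x axis of block and the x axis of jig, either way round below 0.12 rad and linear speed of block below 0.01 m/s); the robot touches nothing.
It fails at once if the block is lifted more than 8 mm off the board or tipped by more than 0.2 rad (z of block in the frame of jig above 0.023 m or angle between block's own z axis and vertical above 0.2 rad).
It fails at once if another thing on the table or jig is moved by more than 20 mm or lifted (distance of any of rabbit, bear, gouge, mouse, mug from where it was at the start of the episode above 0.02 m).
It fails at once if a clay figure or the mug is tipped over (angle between any of rabbit, bear, mug's own z axis and vertical above 0.4 rad).
It also fails if it takes over 45 s, if anything falls off the work surface, if the arm or the gripper's body presses on something with over 40 N, if the wrist force passes 120 N, or if a joint passes its speed limit or range.

ROBOT

A 7-joint arm with a two-finger parallel gripper is mounted at the origin on the work surface. World frame = base frame: x ahead of the robot, y to its left, z up, the work surface at z = 0. Lengths are in mm, angles in rad, forces in N, time in s.
With the tool pointing down it reaches from about 425 to 875 mm from the base axis. Payload 8.4 kg.
Tool frame: the origin (TCP) lies at the centre of the arm's flange, where the gripper is bolted on; the fingertips stand 173 mm ahead of it and the grasp point (between the pads) lies 155 mm ahead of it; z points along the fingers, y is the line along which they close (so a half turn about z gives the same grasp; the last joint's range is limited). The gripper opens to 85 mm and grips with 20 to 120 N. Pads are 22 mm wide; open, the fingers measure 114 mm over their backs; the gripper's body (76 mm by 85 mm) begins 54 mm behind the grasp point. The pads swing forward as they close: fully open they stand 13 mm farther back than shut.
Start: joints at [-0.099, 0.333, 0.04, 1.465, -0.013, 1.343, -0.059], TCP at [649.98, -0.013, 404.708] pointing down, gripper open.
Joint ranges: [-2.58, 2.58], [-0.38, 2.09], [-1.3, 1.39], [0.25, 2.4], [-1.5, 4.64], [0.08, 2.09], [-2.65, 2.65]. Speed limits (rad/s): [2.22, 2.22, 2.79, 2.79, 3.14, 3.14, 3.14].

INTERFACE

Orientations are given as a 3x3 rotation matrix whose columns are the frame's x, y, z axes.
In Python, from station import arm, viewer, models gives the robot as it stands. The module is installed in compiled form; this text tells all that it offers.
- The arm moves only by the shell command python3 -m creep 'ROWS' [OPENING]. ROWS is text: rows parted by semicolons, each of 4 numbers parted by spaces: the shift along the tool's x, y, z in cm, then the turn about the tool's z in rad. A call has 1 to 12 rows; each row is the pose to reach, as a shift and turn from the pose commanded when the call began, along the tool's axes at that moment; what a row does not reach only later rows make up. A row lasts 1/12 s, in which the tool goes at most 41.7 mm and 7.16 degrees, less where a joint would pass 70% of its speed; a pose out of reach is approached as far as the arm can. A call with a gripper value outside its range is refused whole. OPENING is the finger opening in cm, from 0 to 8.54, set as the call begins (- or left out, the last holds). The fingers move at their own pace and stop on an object; the grip force is fixed at half the most. Time passes only in rows, so rows that repeat a pose let the fingers close. It gives the time, the measured TCP pose, the force, the opening and the grip force at its end, in the units of the state.
- arm.observe(): the state, without advancing time (a new reading comes with each control period).
- viewer.camera(name): name is "scene" or "side" or "wrist"; returns the picture (400x640x3 uint8, red, green, blue); there is no depth.
- viewer.camera_model(name): a dict with "K" (3x3 intrinsics, pixels), "distortion" ([k1, k2, p1, p2, k3] as OpenCV has them; the pictures are not rectified), "world_from_camera" (4x4, takes a point from camera to world coordinates). Camera axes: x right, y down, z forward; pixel columns grow to the right and rows downward; lengths in mm; the calibration is good to about 2 mm. A picture is of the moment at which its call begins: read the wrist's pose just before it. camera_model takes no time and is no camera call; for the wrist camera it gives the pose at the moment of the call.
- arm.sign_off(): hands the job in; it is judged then, once.
Trained networks look in the newest picture that a camera, given by its name, has taken for a name from the list of things; names that differ only in an ending like _2 or _b are one class to them, and where a whole thing is asked for, a point or a joint stands for the part that bears it (a point fixed in the world has none). Each returns a list of dicts, best first, with "score" (0 to 1); they miss things now and then, are a little off and sometimes report something else, mostly with a low value. They report only what shows in the picture. A call takes as long as a camera call. They do not tell look-alikes from the thing itself.
- models.spot_in(camera, label): "rect" ([left, top, width, height] in pixels, round what is visible of it).
- models.mark_of(camera, label): "point" ([row, column] in pixels: a listed point, or the origin of a listed thing).
The state is a dict: "clock": time; "joints": joint angles; "qvel": joint speeds; "tau": joint torques, N m; "tcp_pos": TCP position; "orientation": TCP orientation; "contact_force": force on the tool from outside, world axes, zero at the start; "moment": the same for the moment, N m; "gripper_width": finger opening in mm; "grip_force": force on a finger pad.
Only numpy, scipy, OpenCV 4.12 (cv2) and the standard library are available. Lean on these libraries where they do the work, as an engineer would, in place of code of your own. Each camera call takes 0.05 s, during which the arm holds its last target. There are 200 camera calls.

## Working session

There is one attempt and no reset: what is moved stays moved. The work goes in short steps, Python scripts to look and compute and a shell command to move; the robot and the scene stay as the last step left them, time stands still between calls to the robot, and variables do not carry over. Pictures are saved under pics/ and viewed, at most 10 in all, crops included, and the job is handed in when it is done.

```bash
mkdir -p pics
cat > h.py <<'E'
import numpy as np,cv2
from station import arm,viewer,models
def cam(n):
    m=viewer.camera_model(n); return np.array(m["K"],float),np.array(m["distortion"],float),np.array(m["world_from_camera"],float)
def ray(n,rc):
    K,d,T=cam(n); u=cv2.undistortPoints(np.array([[[rc[1],rc[0]]]],float),K,d)[0,0]
    return T[:3,3],T[:3,:3]@np.array([u[0],u[1],1.])
def onz(n,rc,z):
    o,v=ray(n,rc); return o+v*(z-o[2])/v[2]
def proj(n,P):
    K,d,T=cam(n); Ti=np.linalg.inv(T); P=np.atleast_2d(P)
    return cv2.projectPoints(P@Ti[:3,:3].T+Ti[:3,3],np.zeros(3),np.zeros(3),K,d)[0][:,0]
E
python3 - <<'E'
from h import *
np.set_printoptions(precision=1,suppress=True)
ims=[]
for n in("scene","side"):
    im=viewer.camera(n); cv2.imwrite(f"pics/{n}0.png",im[:,:,::-1])
    print(n,cam(n)[2][:3,3])
    for l in["jig","stop","pivot","block","handle_tip","rabbit","bear","gouge","mouse","mug"]:
        r=models.mark_of(n,l)
        print(n,l,[(np.round(x["point"]),round(x["score"],2)) for x in r[:3]])
s=arm.observe();print(s["clock"],s["orientation"])
E
```

```text
scene [1217.7 -262.5  997.8]
scene jig [(array([213., 336.]), 0.66)]
scene stop [(array([203., 346.]), 0.64), (array([197., 316.]), 0.37)]
scene pivot [(array([192., 359.]), 0.89)]
scene block [(array([178., 282.]), 0.71), (array([214., 318.]), 0.7)]
scene handle_tip [(array([172., 377.]), 0.72), (array([241., 377.]), 0.68)]
scene rabbit [(array([259., 337.]), 0.97), (array([171., 376.]), 0.2)]
scene bear [(array([243., 375.]), 0.9)]
scene gouge [(array([200., 316.]), 0.73)]
scene mouse [(array([259., 170.]), 0.86)]
scene mug [(array([179., 450.]), 0.95), (array([242., 377.]), 0.53)]
side [ 199.8 1260.6  882.8]
side jig [(array([239., 327.]), 0.7)]
side stop [(array([233., 324.]), 0.88)]
side pivot [(array([234., 321.]), 0.76)]
side block [(array([224., 332.]), 0.81), (array([224., 388.]), 0.78)]
side handle_tip [(array([218., 317.]), 0.6), (array([236., 324.]), 0.39)]
side rabbit [(array([226., 288.]), 0.7)]
side bear [(array([245., 281.]), 0.8)]
side gouge [(array([228., 350.]), 0.69)]
side mouse [(array([174., 346.]), 0.65)]
side mug [(array([328., 304.]), 0.93), (array([174., 345.]), 0.51)]
1.1 [[ 0.  1.  0.]
 [ 1. -0.  0.]
 [ 0.  0. -1.]]
```

View pics/scene0.png

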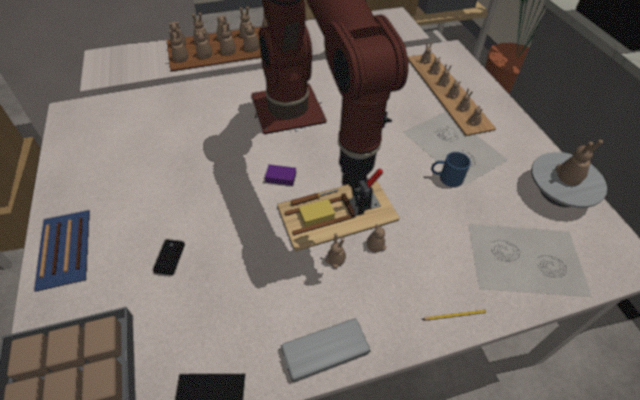

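View pics/side0.png

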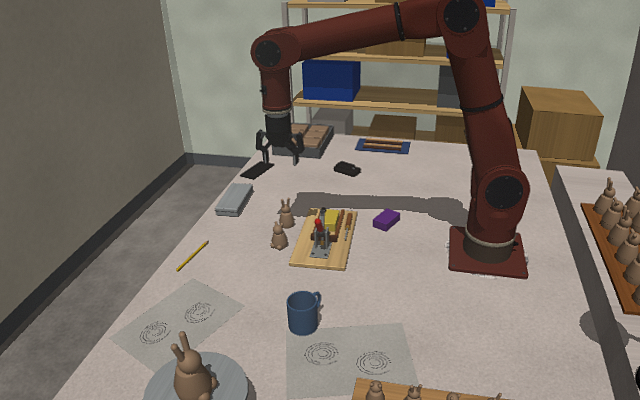

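The pale yellow block sits in the jig at scene (318,212) and side (332,224). The look-alike at scene (280,175) and side (388,220) is purple and lies on the bare table, so it is not meant. I'll confirm that in one enlarged view.

Run:
```python
from h import *
np.set_printoptions(precision=1,suppress=True)
a=cv2.imread("pics/scene0.png")[150:270,255:415]; b=cv2.imread("pics/side0.png")[190:280,255:415]
w=viewer.camera("wrist"); cv2.imwrite("pics/wrist0.png",w[:,:,::-1])
a=cv2.resize(a,None,fx=2.5,fy=2.5,interpolation=3);b=cv2.resize(b,None,fx=2.5,fy=2.5,interpolation=3)
c=np.zeros((550,800,3),np.uint8);c[:300,:400]=a;c[:225,400:]=b;c[300:,:400]=cv2.resize(w[:,:,::-1],(400,250))
cv2.imwrite("pics/crop0.png",c)
for n,P in{"scene":dict(jig=(213,336,0),block=(214,318,15),stop=(203,346,25),pivot=(192,359,65),rabbit=(259,337,0),bear=(243,375,0),gouge=(200,316,15),mug=(179,450,0),mouse=(259,170,0),tip=(172,377,139)),"side":dict(jig=(239,327,0),block=(224,332,15),stop=(233,324,25),pivot=(234,321,65),rabbit=(226,288,0),bear=(245,281,0),gouge=(228,350,15),mug=(328,304,0),mouse=(174,346,0),tip=(218,317,139))}.items():
    for k,v in P.items(): print(n,k,onz(n,v[:2],v[2]))
```

```text
scene jig [508.1  21.4   0. ]
scene block [508.1 -34.   15. ]
scene stop [499.   53.9  25. ]
scene pivot [500.4  89.9  65. ]
scene rabbit [657.7 -24.5  -0. ]
scene bear [637.9  93.7  -0. ]
scene gouge [456.6 -24.9  15. ]
scene mug [478.1 412.3   0. ]
scene mouse [ 534.8 -458.     0. ]
scene tip [503.  134.5 139. ]
side jig [504.5  27.2   0. ]
side block [502.8 -40.5  15. ]
side stop [512.9  31.3  25. ]
side pivot [506.   95.7  65. ]
side rabbit [651.3 -21.2   0. ]
side bear [640.7  89.5   0. ]
side gouge [439.5 -28.6  15. ]
side mug [471.6 426.1   0. ]
side mouse [ 533.5 -437.5    0. ]
side tip [509.5 122.8 139. ]
```

View pics/crop0.png

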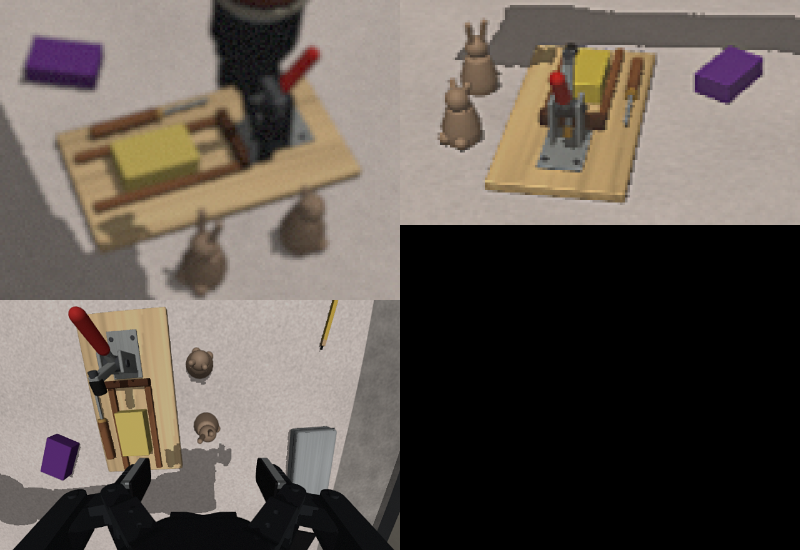

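The crop confirms it. The yellow block lies in the jig channel with a gap to the dark stop (wrist about row 220, col 212), and the clamp is open with its red handle leaning away. The purple block lies on the table outside. Next I'll fit the jig pose.

Run:
```python
from h import *
from scipy.optimize import least_squares
np.set_printoptions(precision=1,suppress=True)
obs=[("wrist",(160,-85,15),(267,13)),("wrist",(160,85,15),(120,24)),("wrist",(-160,-85,15),(290,269)),("wrist",(-160,85,15),(171,272)),
("scene",(-160,85,15),(277.8,206)),("scene",(160,-85,15),(399,219)),("scene",(-160,-85,0),(294,249)),("side",(160,-85,15),(289.4,263)),("side",(160,85,0),(346,270)),
("wrist",(117,0,139),(123,23)),("scene",(117,0,139),(378,173)),("side",(117,0,139),(318,220)),("wrist",(25,0,35),(205,132))]
def J(p,P): 
    c,s=np.cos(p[2]),np.sin(p[2]); return np.array([p[0]+c*P[0]-s*P[1],p[1]+s*P[0]+c*P[1],P[2]])
f=lambda p:np.concatenate([(proj(n,J(p,P))[0]-q) for n,P,q in obs])
r=least_squares(f,[506,24,1.5],loss="soft_l1",x_scale=[1,1,.01])
print(r.x,r.x[2]);print(f(r.x).reshape(-1,2))
np.save("jig.npy",r.x)
# block top corners in wrist, z=45
T=lambda w:(np.array([[np.cos(r.x[2]),np.sin(r.x[2])],[-np.sin(r.x[2]),np.cos(r.x[2])]])@(w[:2]-r.x[:2]))
hsv=cv2.cvtColor(cv2.imread("pics/wrist0.png"),cv2.COLOR_BGR2HSV)
m=cv2.inRange(hsv,(24,120,60),(34,255,255))
n,l,st,ce=cv2.connectedComponentsWithStats(m);i=1+np.argmax(st[1:,4]);print(st[i])
for q in [(113,412),(144,411),(151,455),(120,457)]:
    print("block",T(onz("wrist",((q[1]-300)*1.6,q[0]*1.6),45)))
for n,c in(("rabbit",(655,-23)),("bear",(639,92)),("gouge",(448,-27))): print(n,T(np.array(c)))
print(cam("wrist")[2])
im=cv2.imread("pics/wrist0.png")
c=cv2.resize(im[150:290,130:300],None,fx=4,fy=4,interpolation=3);cv2.imwrite("pics/blk.png",c)
```

```text
[510.4  26.4   1.6] 1.6204501738940564
[[-0.7 -3.1]
 [-1.8 -1.7]
 [-0.   1.1]
 [ 0.2  2.7]
 [-0.7 -3.8]
 [ 1.5 -0.8]
 [ 0.4  2.5]
 [-2.  -0.7]
 [-2.1  1.9]
 [ 3.3  0.8]
 [ 2.1 -1.2]
 [-1.1  1.9]
 [-3.1  7.3]]
[ 183  175   61   75 3522]
block [-18.6  28.4]
block [-19.8 -30.6]
block [-109.5  -31.9]
block [-111.1   31.9]
rabbit [ -56.5 -142. ]
bear [  59.2 -131.7]
gouge [-50.2  65. ]
[[  1.    0.    0.  651.9]
 [  0.   -1.   -0.3  73.4]
 [  0.    0.3  -1.  374.3]
 [  0.    0.    0.    1. ]]
```

View pics/blk.png

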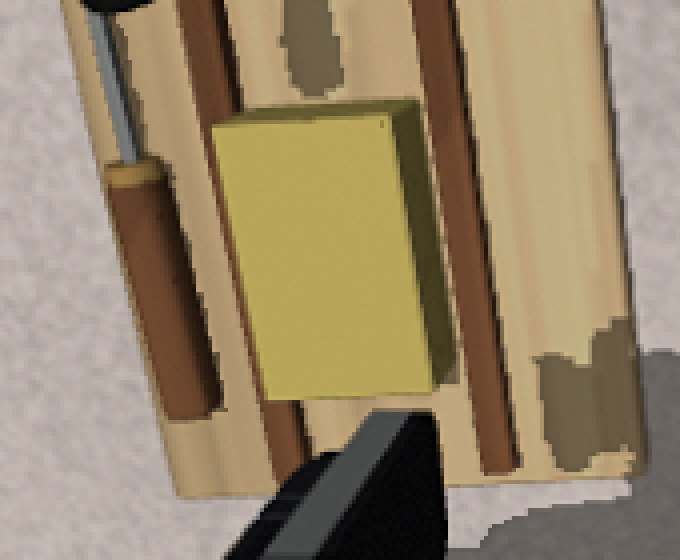

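The crop shows the block top at wrist px (183,182), (227,179), (238,248) and (196,250), with the rails on either side and the gouge to the left. I'll compute the offsets for the approach.

```bash
cat >> h.py <<'E'
try: p=np.load("jig.npy")
except Exception: p=None
def R2(): return np.array([[np.cos(p[2]),-np.sin(p[2])],[np.sin(p[2]),np.cos(p[2])]])
def toj(w): return R2().T@(np.asarray(w)[:2]-p[:2])
def fromj(q): return p[:2]+R2()@np.asarray(q)
def rel(q,ztip):
    "tool-frame shift (cm) and turn to put closed fingertips at jig xy, height ztip"
    s=arm.observe();R=np.array(s["orientation"]);t=np.append(fromj(q),ztip+173)
    d=R.T@(t-np.array(s["tcp_pos"]))/10
    a=np.arctan2(R[1,0],R[0,0]); return d,-(p[2]-a)
E
python3 - <<'E'
from h import *
np.set_printoptions(precision=2,suppress=True)
g=lambda q,z:onz("wrist",(150+q[1]/4,130+q[0]/4),z)
for nm,q,z in[("blkFL",(213,127),45),("blkFR",(388,115),45),("blkRR",(433,391),45),("blkRL",(266,400),45),("railR top",(413,0),25),("railR bot",(483,472),25),("railL out bot",(276,485),25),("railL out top",(180,0),25),("cornerL",(178,495),15),("cornerR",(645,475),15),("edgeR top",(603,0),15)]:
    w=g(q,z);print(nm,w,toj(w))
print(rel((-140,0),120),rel((-140,0),28))
E
```

```text
blkFL [485.47   3.27  45.  ] [-21.82  26.04]
blkFR [537.83   6.71  45.  ] [-20.98 -26.43]
blkRR [543.5  -81.12  45.  ] [-108.98  -27.74]
blkRL [490.05 -84.51  45.  ] [-109.71   25.82]
railR top [541.74  37.82  25.  ] [  9.89 -31.88]
railR bot [ 551.32 -120.54   25.  ] [-148.74  -33.59]
railL out bot [ 479.42 -126.06   25.  ] [-150.69   38.49]
railL out top [470.45  38.27  25.  ] [13.88 39.3 ]
cornerL [ 438.5  -136.16   15.  ] [-158.74   79.87]
cornerR [ 605.08 -127.03   15.  ] [-157.9   -86.96]
edgeR top [597.52  36.6   15.  ] [  5.91 -87.53]
(array([-11.35, -13.26,  11.17]), np.float64(-0.04969354290510175)) (array([-11.35, -13.26,  20.37]), np.float64(-0.04969354290510175))
```

```bash
python3 -m creep '-3 -3.5 0 0; -6 -7 0 -0.02; -9 -10.5 0 -0.05; -11.4 -13.2 2 -0.05; -11.4 -13.2 5.5 -0.05; -11.4 -13.2 9 -0.05; -11.4 -13.2 12 -0.05; -11.4 -13.2 14 -0.05; -11.4 -13.2 14 -0.05; -11.4 -13.2 14 -0.05' 0
python3 - <<'E'
from h import *
np.set_printoptions(precision=2,suppress=True)
w=viewer.camera("wrist");cv2.imwrite("pics/w1.png",w[:,:,::-1])
print(rel((-140,0),28));s=arm.observe();print(toj(s["tcp_pos"]),s["gripper_width"])
E
```

```text
clock: 1.98
tcp_pos: [517.8, -114.0, 264.5]
orientation: [[-0.05, 0.999, -0.002], [0.999, 0.05, 0.0], [0.0, -0.002, -1.0]]
contact_force: [0.1, -0.4, -0.2]
gripper_width: -0.1
grip_force: 0.0
(array([ 0.06, -0.11,  6.47]), np.float64(0.0003379217019259251))
[-140.64   -1.06] 0.1948844832968864
```

View pics/w1.png

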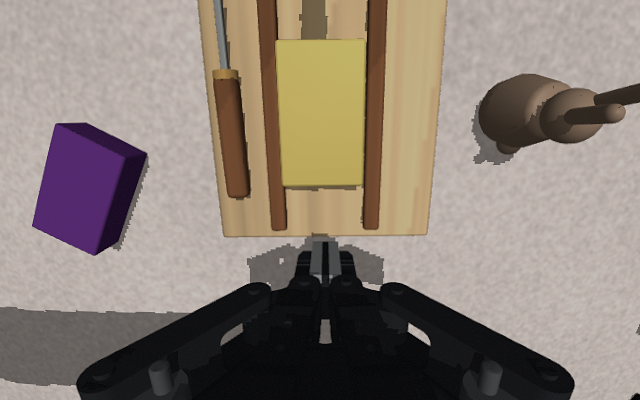

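Closed fingertips at wrist (325,260) line up with the channel centre. The block spans cols 278–365, with its rear at row 187. I'll descend and push.

```bash
python3 -m creep '0 0 3 0; 0 0 6 0; 0 0 6.4 0; 0 0 6.4 0; 1 0 6.4 0; 1.8 0 6.4 0; 2.5 0 6.4 0; 3.2 0 6.4 0; 3.9 0 6.4 0; 4.5 0 6.4 0; 5 0 6.4 0; 5 0 6.4 0'
python3 - <<'E'
from h import *
np.set_printoptions(precision=2,suppress=True)
w=viewer.camera("wrist");cv2.imwrite("pics/w2.png",w[:,:,::-1])
s=arm.observe();print(toj(s["tcp_pos"]),s["contact_force"])
E
```

```text
clock: 3.03
tcp_pos: [515.4, -62.7, 200.7]
orientation: [[-0.051, 0.999, -0.0], [0.999, 0.051, 0.001], [0.001, -0.0, -1.0]]
contact_force: [-0.6, -0.5, -0.5]
gripper_width: -0.2
grip_force: 0.0
[-89.72  -0.54] [-0.35 -0.06 -0.01]
```

View pics/w2.png

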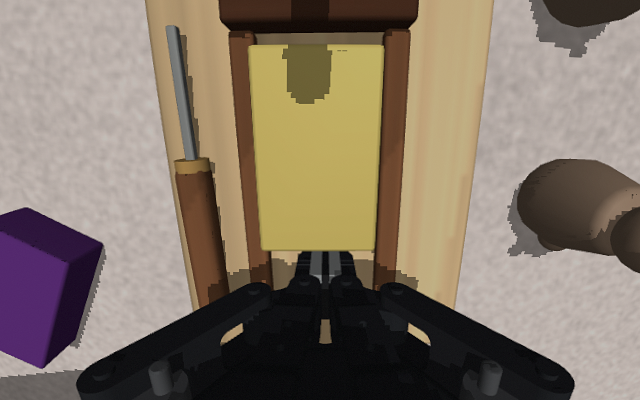

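The block's front edge (row 45) is a few mm short of the stop's near face (row ~30). I'll push on gently until the force rises.

```bash
python3 -m creep '0.4 0 0 0; 0.8 0 0 0; 1.1 0 0 0; 1.2 0 0 0; 1.2 0 0 0'; python3 -m creep '0.1 0 0 0; 0.2 0 0 0; 0.3 0 0 0; 0.3 0 0 0'
```

```text
clock: 3.5
tcp_pos: [514.9, -51.7, 200.6]
orientation: [[-0.05, 0.999, -0.0], [0.999, 0.05, 0.0], [0.0, -0.0, -1.0]]
contact_force: [0.4, -0.1, 0.5]
gripper_width: -0.4
grip_force: 0.0
clock: 3.83
tcp_pos: [515.1, -50.8, 201.0]
orientation: [[-0.048, 0.999, 0.001], [0.999, 0.048, -0.002], [-0.002, 0.001, -1.0]]
contact_force: [2.1, -9.0, -1.2]
gripper_width: -0.3
grip_force: 4.0
```

The 9 N reaction and stalled motion suggest the block is home. I'll hold briefly, then look.

```bash
python3 -m creep '0.1 0 0 0; 0.1 0 0 0;0.1 0 0 0; 0.1 0 0 0'
python3 - <<'E'
from h import *
np.set_printoptions(precision=2,suppress=True)
w=viewer.camera("wrist");cv2.imwrite("pics/w3.png",w[:,:,::-1])
s=arm.observe();print(toj(s["tcp_pos"]),s["contact_force"])
E
```

```text
clock: 4.17
tcp_pos: [515.1, -50.7, 201.1]
orientation: [[-0.047, 0.999, 0.002], [0.999, 0.047, -0.003], [-0.003, 0.002, -1.0]]
contact_force: [2.8, -11.1, -0.1]
gripper_width: -0.3
grip_force: 5.5
[-77.15  -0.88] [  1.94 -10.85  -0.63]
```

View pics/w3.png

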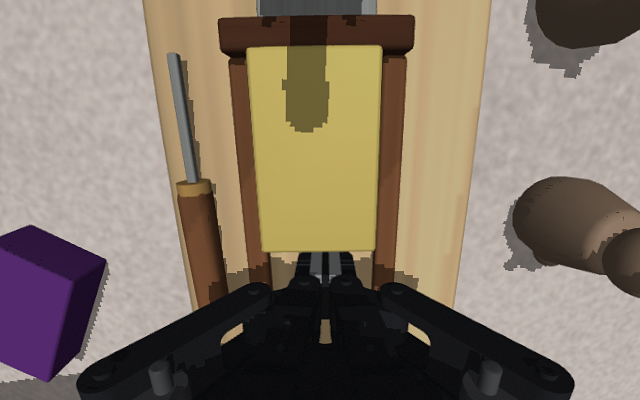

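The block's front edge (row 46) is flush against the stop, and the tip position (-77) matches home. I'll retreat, rise and go over to the far side of the handle.

```bash
python3 -m creep '-1.5 0 0 0; -3 0 -1 0; -3 0 -5 0; -3 0 -9 0; -3 0 -13 0; -3 0 -17 0; -3 0 -20.5 0; -3 0 -20.5 0; -3 0 -20.5 0'
python3 - <<'E'
from h import *
np.set_printoptions(precision=2,suppress=True)
print(rel((165,0),235),rel((165,0),118))
E
```

```text
clock: 4.97
tcp_pos: [516.6, -78.0, 408.2]
orientation: [[-0.05, 0.999, 0.005], [0.999, 0.05, 0.0], [-0.0, 0.005, -1.0]]
contact_force: [-0.5, -0.6, -0.9]
gripper_width: 0.2
grip_force: 0.0
(array([26.95, -0.09,  0.01]), np.float64(0.0003861428260798494)) (array([26.95, -0.14, 11.71]), np.float64(0.0003861428260798494))
```

```bash
python3 -m creep '3.5 0 0 0; 7 0 0 0; 10.5 0 0 0; 14 0 0 0; 17.5 0 0 0; 21 0 0 0; 24.5 0 0 0; 27 0 0 0; 27 0 0 0; 27 0 0 0'
python3 - <<'E'
from h import *
np.set_printoptions(precision=2,suppress=True)
ims=[]
for n,(r,c) in (("scene",(90,290)),("side",(120,230))):
    w=viewer.camera(n)[r:r+150,c:c+200,::-1]; ims.append(cv2.resize(w,(400,300),interpolation=3))
cv2.imwrite("pics/c4.png",np.hstack(ims))
print(rel((165,0),118))
for n in("scene","side"): print(n,[(np.round(x["point"]),round(x["score"],2)) for x in models.mark_of(n,"handle_tip")],proj(n,np.append(fromj((117,0)),139)))
E
```

```text
clock: 5.8
tcp_pos: [502.0, 193.0, 404.1]
orientation: [[-0.053, 0.999, -0.003], [0.999, 0.053, -0.001], [-0.001, -0.003, -1.0]]
contact_force: [0.0, -0.4, -1.0]
gripper_width: 0.1
grip_force: 0.0
(array([ 0.07, -0.03, 11.36]), np.float64(-0.0006232136313650827))
scene [(array([170., 376.]), 0.62)] [[380.14 171.77]]
side [(array([222., 316.]), 0.53)] [[316.91 221.89]]
```

View pics/c4.png

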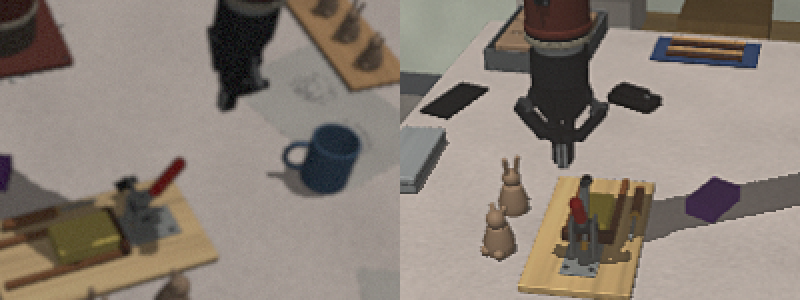

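The clamp is open with the block home, and the gripper is above and beyond the handle, clear of the mug. I'll descend and push -x.

```bash
python3 -m creep '0 0 4 0; 0 0 8 0; 0 0 11.3 0; 0 0 11.3 0; -1 0 11.3 0; -2 0 11.3 0; -2.8 0 11.3 0; -3.6 0 11.3 0; -4.4 0 11.3 0; -4.4 0 11.3 0'
python3 - <<'E'
from h import *
s=arm.observe();print(toj(s["tcp_pos"]),s["tcp_pos"][2]-173)
E
```

```text
clock: 6.83
tcp_pos: [506.1, 147.6, 296.1]
orientation: [[-0.049, 0.999, 0.006], [0.999, 0.049, 0.004], [0.003, 0.006, -1.0]]
contact_force: [2.9, 4.8, -0.7]
gripper_width: 0.0
grip_force: 2.5
[121.26789366  -1.68325037] 123.13850681011195
```

```bash
python3 -m creep '-0.8 0 0 0; -1.6 0 0 0; -2.3 0 0 0; -3 0 0 0; -3.6 0 0 0; -4.2 0 0 0; -4.8 0 0 0; -4.8 0 0 0; -4.8 0 0 0'
python3 - <<'E'
from h import *
s=arm.observe();print(toj(s["tcp_pos"]),s["tcp_pos"][2]-173)
w=viewer.camera("side")[150:270,250:410,::-1];w2=viewer.camera("scene")[120:240,280:440,::-1]
cv2.imwrite("pics/c5.png",np.hstack([cv2.resize(x,(400,300),interpolation=3) for x in(w,w2)]))
E
```

```text
clock: 7.58
tcp_pos: [507.3, 99.1, 292.6]
orientation: [[-0.049, 0.999, -0.0], [0.999, 0.049, -0.0], [-0.0, -0.0, -1.0]]
contact_force: [0.1, 1.3, -0.0]
gripper_width: 0.2
grip_force: 0.0
[72.79172993 -0.50223141] 119.57402296338296
```

View pics/c5.png

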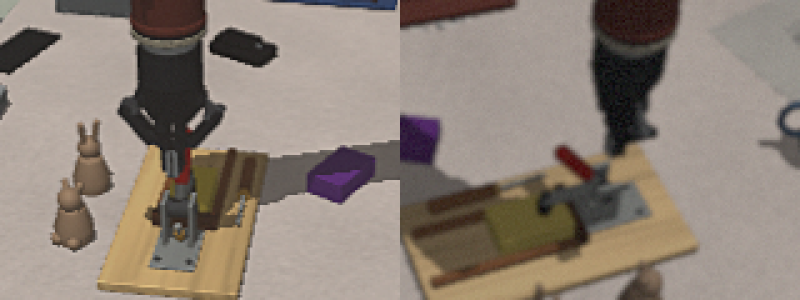

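The clamp has snapped: in the scene view the handle leans to -x and the foot is on the block. I'll withdraw, check and hand in.

```bash
python3 -m creep '2 0 0 0; 4 0 0 0; 6 0 -1 0; 8 0 -4 0; 9 0 -8 0; 9 0 -11 0; 9 0 -11 0; 9 0 -11 0; 9 0 -11 0'
python3 - <<'E'
from h import *
np.set_printoptions(precision=1,suppress=True)
a=lambda t:np.array([117-65,139-65])
viewer.camera("scene")
ref=[]
for th in(0,1.22,1.36):
    g=np.radians(35)-th; q=(65+90*np.sin(g),0)
    print(th,proj("scene",np.append(fromj(q),65+90*np.cos(g))))
print([(x["point"],x["score"]) for x in models.mark_of("scene","handle_tip")])
im=viewer.camera("scene")[150:270,255:415,::-1];cv2.imwrite("pics/end.png",cv2.resize(im,(640,480),interpolation=3))
print(arm.observe()["contact_force"])
E
```

```text
clock: 8.43
tcp_pos: [502.5, 189.7, 402.1]
orientation: [[-0.05, 0.999, -0.001], [0.999, 0.05, -0.0], [-0.0, -0.001, -1.0]]
contact_force: [0.2, 0.1, -0.7]
gripper_width: 0.2
grip_force: 0.0
0 [[380.  171.9]]
1.22 [[345.2 180.7]]
1.36 [[341.7 183.5]]
[([180.8, 345.2], 0.66)]
[-0.4 -0.3  0. ]
```

View pics/end.png

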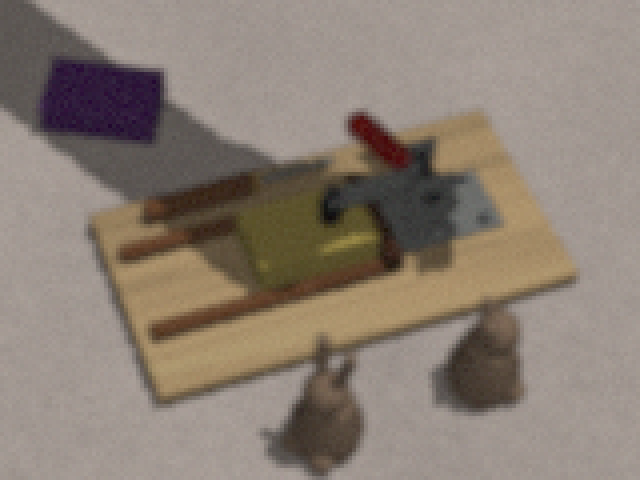

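The handle tip at scene px (345,181) matches 1.22 rad. The foot is on the block, the block is at the stop, and the rabbit, bear and gouge look unmoved.

```bash
python3 -c "
from station import arm
print(arm.sign_off())"
```

```text
the job is handed in; nothing more can be done
None
```

The job is handed in: the camera views show the block home against the stop and the clamp snapped over onto it (handle tip matches about 1.22 rad); the foot's force could not be measured, the rabbit, bear and gouge look unmoved, and the robot is clear of everything; no verdict came back.

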